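Bolt the snack rack down with the reversible ratchet spanner

TASK

The snack rack still has to be fastened to the counter with the ratchet spanner that sits on its bolt. Flip the spanner's small reversing lever over to the tightening side, then swing the handle clockwise (seen from above), swinging it back for another pull as often as needed, until the bolt is just snug: about 3 N harder to pull, at the middle of the grip, than it was to run down, and never more than 6 N harder. Then let go, leaving the lever on tightening and the other goods on the counter where they are.

Things in the scene. Friction and masses are not known exactly. Their poses are not given: they have to be found in the camera images.
- rack: White two-tier counter rack of snack packets, fixed, 240 x 210 x 230 mm, on a steel foot bar 70 mm wide, 8 mm thick. Its origin is NOT its middle but lies on the bolt's vertical axis at counter level. Its +x points away from the robot (yaw varies by 0.25 rad); the tiers stand on its -y side, 145 to 355 mm from the bolt.
- wrench (a joint): Swing of the spanner about the bolt's axis, rad. 0: handle along the rack's -x (towards the robot); positive is counter-clockwise seen from above, so tightening lowers it. Free from -1.5 to 0.9 (there the handle meets the rack). The spanner stays on the bolt and drags with about 2 N at the grip, so it stays where it is left.
- axis_top (a point): Top of the bolt's hex head, on its axis, 40 mm above the counter, carried by the spanner (x along the handle away from the bolt, y to the left of that, z up). Lever on tightening: a clockwise swing idles for up to 0.39 rad (one of 16 teeth), then turns the bolt; swinging back clicks over the teeth with 2 to 3 N and leaves the bolt alone. Lever on loosening: the other way round.
- grip (a point): Middle of the black rubber grip, 136 mm from the bolt's axis, 26 mm above the counter. The grip is 22 mm wide, 24 mm high (14 to 38 mm above the counter), 88 mm long (92 to 180 mm from the axis). x along the handle away from the bolt, y to the left, z up. A hand that grips it also twists it: the effort that counts is the whole moment about the bolt (1 N at the grip is 0.136 N m).
- neck (a point): Top of the spanner's flat steel neck, 33 mm above the counter, 83 mm from the bolt's axis, under the lever's tab. The neck is 18 mm wide and runs from the head (70 mm across, centred on the bolt, rim top 33 mm above the counter) to the grip.
- lever (a joint): Reversing lever on the spanner, rad, range -0.45 to 0.45, positive counter-clockwise seen from above. +0.45 (tab leans to the spanner's +y side): loosening, as found. -0.45 (tab leans to -y, the way the handle goes in tightening): tightening. Over-centre: past the middle it snaps on and stays. Pushing the tab takes 1 to 2 N; at its stop, more than 3 N may swing the spanner.
- lever_pin (a point): Top of the lever's pin (18 mm across, vertical), 42.5 mm above the counter, 46 mm from the bolt's axis on the handle's centre line. The flat arm from pin to tab lies 37.5 to 42.5 mm above the counter.
- lever_tab (a point): Middle of the lever's dark upright thumb tab: 14 mm long (along the lever), 10 mm wide, 37.5 to 61.5 mm above the counter; this point is 49.5 mm above it and 45 mm from the pin. Over its whole throw the tab moves 39 mm sideways, above the neck.
- tape_roll: Bystander: cardboard-coloured roll of tape, 90 mm across, 44 mm high, lying flat; origin at its underside. Leave alone.
- screwdriver: Bystander: screwdriver with black handle, lying. Leave alone.
- jar: Bystander: amber jar with steel cap, 68 mm across, 95 mm high. Leave alone.
- tin: Bystander: food tin, 70 mm across, 100 mm high. Leave alone.
- tea_box: Bystander: cardboard tea box, 75 x 140 x 60 mm. Leave alone.
- mug: Bystander: white mug, 80 mm across, 90 mm high. Leave alone.
- biscuit_pack: Bystander: red biscuit pack, 160 x 55 x 35 mm. Leave alone.
- washer: Steel plate washer, 50 x 50 x 3.5 mm, under the bolt's head on the foot bar; origin on the bolt's axis at its underside, 8 mm above the counter. Found 0.4 to 1.3 mm clear of the foot: the bolt (right-hand thread, 5 mm a turn, clockwise from above tightens) draws it down and bites after another 0.46 to 1.68 rad, which cannot be seen and must be felt. The bolt stays where it is left.
- foot: Rack's steel foot bar, 70 x 400 x 8 mm, flat on the counter, through which the bolt goes. Moving slowly, the bolt runs down with a steady 9 N at mid-grip (stiff nut); once it bites, 2 N more per 0.2 rad. Snug is 3 N more than running (500 N clamp); past 6.5 N more (1120 N) the foot is crushed. At standstill friction hides 3 to 6 N of the pull: compare stopped with stopped or moving with moving.

How it is judged (in metres and radians):
On the way, in this order (a step that is already met when the one before it is completed fails the run):
1. the reversing lever is flipped to tightening (value of joint lever below -0.38 rad), for 0.2 s.
2. the bolt is drawn down until its washer clamps the foot bar (over 250 N) (contact force between washer and foot above 250 N), for 0.2 s.
At the end, for the whole second after the job is handed in: The plate washer presses on the rack's foot with 250 to 1050 N (left by a last pull about 1.5 to 6.2 N harder than the running pull, at the middle of the grip), the lever is still on tightening (below -0.38 rad) and the spanner is let go (contact force between washer and foot between 250 and 1050 N and value of joint lever below -0.38 rad); the robot touches nothing.
It fails at once if the bolt is overtightened: the clamp force passes 1120 N (about 6.5 N harder to pull than running it down) (contact force between washer and foot above 1120 N).
It fails at once if a bystander is moved by more than 30 mm (distance of any of tape_roll, screwdriver, jar, tin, tea_box, mug, biscuit_pack from where it was at the start of the episode above 0.03 m).
It also fails if it takes over 72 s, if anything falls off the work surface, if the arm or the gripper's body presses on something with over 40 N, if the wrist force passes 120 N, or if a joint passes its speed limit or range.

ROBOT

A 6-joint arm with a two-finger parallel gripper is mounted at the origin on the work surface. World frame = base frame: x ahead of the robot, y to its left, z up, the work surface at z = 0. Lengths are in mm, angles in degrees, forces in N, time in s.
With the tool pointing down it reaches from about 425 to 925 mm from the base axis. Payload 12.5 kg.
Tool frame: the origin (TCP) lies at the very end of the fingers, on their centre line; the grasp point (between the pads) lies 19 mm behind it (env.grip_depth is the distance from the TCP to the grasp point, in mm); y points along the fingers, x is the direction in which the jaws open and shut, and the axes are right-handed (so a half turn about y gives the same grasp; the last joint's range is limited). The gripper opens to 85 mm and grips with 20 to 120 N. Pads are 22 mm wide; open, the fingers measure 114 mm over their backs; the gripper's body (76 mm by 85 mm) begins 54 mm behind the grasp point. The pads swing forward as they close: fully open they stand 13 mm farther back than shut.
Start: joints at [-69.763, 28.126, 89.318, -0, 62.55, -6.05], TCP at [276.819, -560.371, 231.327] pointing down, gripper open.
Joint ranges: [-177.58, 177.58], [-47.91, 125.51], [2.72, 160], [-65.01, 245.01], [3.68, 167.84], [-153.87, 153.87]. Speed limits (degrees/s): [127.2, 127.2, 159.86, 180, 180, 180].

INTERFACE

Orientations are given as [roll, pitch, yaw] about the fixed x, y, z axes, in that order (R = Rz(yaw) Ry(pitch) Rx(roll)).
In Python, from station import env, imaging gives the robot as it stands.
- The arm moves only by the tool play_rows, never from a script. Its argument "rows" is a list of rows, each a list of 7 numbers: the shift along the tool's x, y, z in cm, then the turn, a rotation vector about the tool's x, y, z in rad, then the finger opening in cm, from 0 to 8.54. In form: [[tx, ty, tz, rx, ry, rz, jaw], ...]. A call has 1 to 10 rows; each row shifts and turns the pose as measured when the row begins, along the tool's axes as they then stand; what a row does not reach is not made up. A row lasts 1/8 s, in which the tool goes at most 62.5 mm and 10.7 degrees, less where a joint would pass 70% of its speed; a pose out of reach is approached as far as the arm can. A call with a gripper value outside its range is refused whole. The fingers move at their own pace and stop on an object; "squeeze" is the grip in N (left out, the last holds). Time passes only in rows, so rows that do not move let the fingers close. It gives the time, the measured TCP pose, the force and the opening at its end, in the units of the state.
- env.get_state(): the state, without advancing time (a new reading comes with each control period).
- imaging.capture(name): name is "side" or "top"; returns a dict with "image" (480x640x3 uint8, blue, green, red), "fx", "fy", "cx", "cy" (pixels), "T" (4x4, takes a point from camera to world coordinates). Camera axes: x right, y up, looking along -z (the intrinsics and any distortion apply to the point x, -y, -z); pixel columns grow to the right and rows downward; lengths in mm; the calibration is good to about 2 mm. A picture is of the moment at which its call begins. There is no depth.
- env.close_job(): hands the job in, once; it reports no verdict.
The state is a dict: "time_s": time; "q": joint angles; "dq": joint speeds; "joint_torque": joint torques, N m; "ee_pos": TCP position; "tcp_rot": TCP orientation; "wrist_force": force on the tool from outside, world axes, zero at the start; "torque": the same for the moment, N m; "finger_gap": finger opening in mm.
Only numpy, scipy, OpenCV 4.12 (cv2) and the standard library are available. Lean on these libraries where they do the work, as an engineer would, in place of code of your own. Each camera call takes 0.05 s, during which the arm holds its last target.

## Working session

There is one attempt and no reset: what is moved stays moved. The work goes in short steps, Python scripts to look and compute and a tool call to move; the robot and the scene stay as the last step left them, time stands still between calls to the robot, and variables do not carry over. Pictures are saved under pics/ and viewed, and the job is handed in when it is done.

Besides the shell and the picture viewer there is one more tool, called by a JSON object that holds its "name" and its "arguments", one argument or row to a line. play_rows: Moves the arm, as the interface text tells. Its arguments: {"type":"object","properties":{"rows":{"type":"array","items":{"type":"array","items":{"type":"number"}}},"squeeze":{"type":"number"}},"required":["rows"]}

```bash
ls; mkdir -p pics; python3 - <<'E'
from station import env, imaging
import cv2,json
print(env.get_state(), env.grip_depth)
for n in("side","top"):
    c=imaging.capture(n); cv2.imwrite(f"pics/{n}0.png",c["image"]); print({k:v for k,v in c.items() if k!="image"})
E
```

```text
pics
{'time_s': 0.0, 'q': array([-6.97627381e+01,  2.81651419e+01,  8.93515372e+01, -2.07245266e-03,
        6.25493652e+01, -6.05077523e+00]), 'dq': array([-0.06877927, -0.0728156 , -0.02751557,  0.02682534,  0.11898481,
       -0.05960651]), 'joint_torque': array([ 2.46100470e-03, -6.18427134e+01, -2.61591679e+01, -1.90376892e-05,
        4.01787926e-03, -1.85654312e-05]), 'ee_pos': array([ 276.72938947, -560.13255884,  230.70847183]), 'tcp_rot': array([-8.99948661e+01,  6.58700864e-02, -6.37110035e+01]), 'wrist_force': array([ 0.14116789,  0.09812767, -0.58020165]), 'torque': array([0.0183193 , 0.01235133, 0.02830854]), 'finger_gap': 85.05940178361378} 18.700000000000003
{'fx': 622.6839737577736, 'fy': 622.6839737577736, 'cx': 323.00564946486946, 'cy': 243.5198540854974, 'T': array([[-8.84098849e-01,  2.96435683e-01, -3.61241071e-01,
         7.48750395e+01],
       [-4.66972405e-01, -5.31504756e-01,  7.06710314e-01,
         9.17205357e+02],
       [ 1.74928073e-02,  7.93491387e-01,  6.08330026e-01,
         8.29496385e+02],
       [ 0.00000000e+00,  0.00000000e+00,  0.00000000e+00,
         1.00000000e+00]])}
{'fx': 477.3860394379585, 'fy': 477.3860394379585, 'cx': 319.4370537438815, 'cy': 247.25194386210842, 'T': array([[-1.45850994e-02,  9.86067080e-01, -1.65707541e-01,
         3.95828476e+02],
       [-9.99728680e-01, -1.13708999e-02,  2.03290212e-02,
         3.87012285e+01],
       [ 1.81615347e-02,  1.65959082e-01,  9.85965386e-01,
         9.41736712e+02],
       [ 0.00000000e+00,  0.00000000e+00,  0.00000000e+00,
         1.00000000e+00]])}
```

View pics/side0.png

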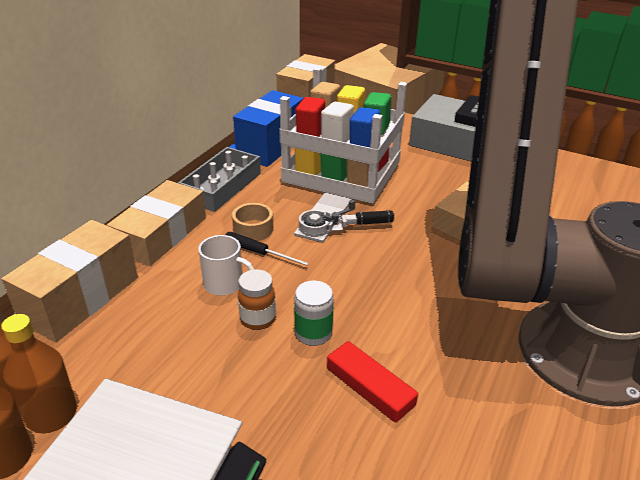

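View pics/top0.png

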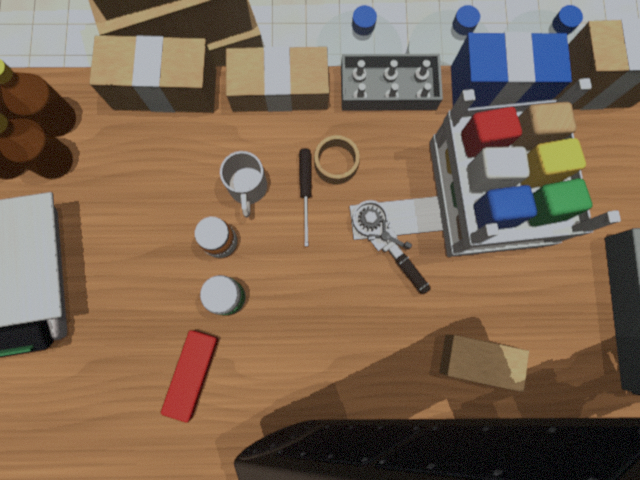

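```bash
python3 - <<'E'
import cv2
a=cv2.imread('pics/top0.png')[190:310,340:460]; b=cv2.imread('pics/side0.png')[180:255,285:405]
cv2.imwrite('pics/top0c.png',cv2.resize(a,(600,600),interpolation=2)); cv2.imwrite('pics/side0c.png',cv2.resize(b,(780,488),interpolation=2))
E
```

```text
(no output)
```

View pics/top0c.png

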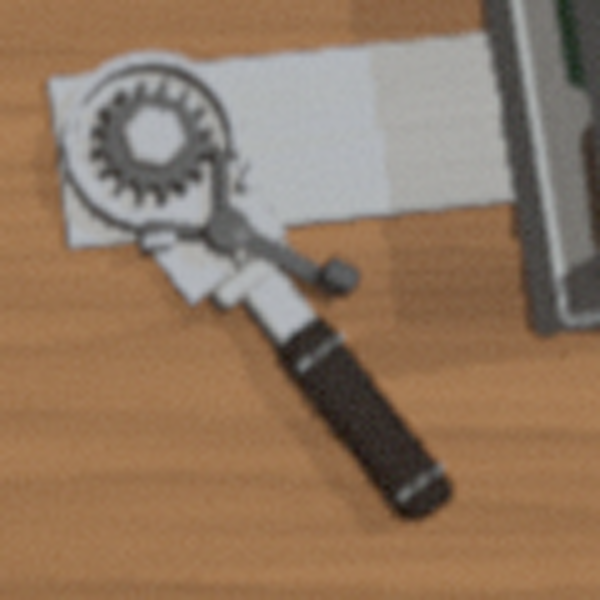

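View pics/side0c.png

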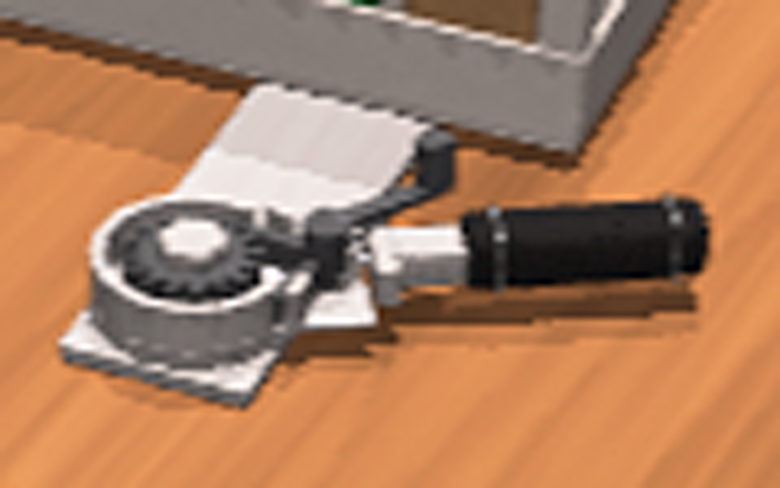

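```bash
cat > h.py <<'E'
import numpy as np
from station import env, imaging
CAL={}
def ray(c,u,v):
    d=np.array([(u-c["cx"])/c["fx"],-(v-c["cy"])/c["fy"],-1.]); T=c["T"]
    return T[:3,3],T[:3,:3]@d
def onz(c,u,v,z):
    o,d=ray(c,u,v); return o+d*(z-o[2])/d[2]
def tri(c1,p1,c2,p2):
    o1,d1=ray(c1,*p1);o2,d2=ray(c2,*p2)
    A=np.stack([d1,-d2],1);s=np.linalg.lstsq(A,o2-o1,rcond=None)[0]
    a=o1+s[0]*d1;b=o2+s[1]*d2;return (a+b)/2,np.linalg.norm(a-b)
E
python3 - <<'E'
from h import *
s=imaging.capture("side");t=imaging.capture("top")
np.set_printoptions(precision=1,suppress=True)
P={"bolt":((371,217.2),(314.7,216.9),40),"tab":((408.6,244.4),(352.2,201.2),61.5),"pin":((385.6,235.6),(335.2,213.5),42.5),"grip":((412.9,273.5),(375,215.5),38)}
W={}
for k,(a,b,z) in P.items():
    W[k]=onz(t,*a,z); print(k,W[k],onz(s,*b,z),tri(t,a,s,b))
for k in W: d=W[k]-W["bolt"];print(k,np.hypot(d[0],d[1]),np.degrees(np.arctan2(d[1],d[0])))
d=W["tab"]-W["pin"];print(np.hypot(*d[:2]),np.degrees(np.arctan2(d[1],d[0])))
print(env.get_state()["time_s"])
E
```

```text
bolt [605.3 -80.8  40. ] [604.8 -76.4  40. ] (array([606.7, -81.1,  36.3]), np.float64(1.070453076755512))
tab [ 547.3 -147.    61.5] [ 546.5 -143.7   61.5] (array([ 547.9, -147.5,   58.8]), np.float64(0.4314814675667618))
pin [ 568.2 -107.4   42.5] [ 569.7 -107.    42.5] (array([ 568.9, -107.2,   42.5]), np.float64(1.5174561387909968))
grip [ 494.8 -157.7   38. ] [ 491.7 -149.3   38. ] (array([ 495.6, -159.3,   30.6]), np.float64(0.10308119506553232))
bolt 0.0 0.0
tab 88.0870051820329 -131.2503759119194
pin 45.69285070955622 -144.35513015315118
grip 134.59715686036267 -145.18401549016187
44.79850919681106 -117.87919827898435
0.2
```

```bash
python3 - <<'E'
from h import *
t=imaging.capture("top");s=imaging.capture("side")
np.set_printoptions(precision=0,suppress=True)
for n,p,z in [("rack corner low near",(453,253),0),("rack far",(432,140),0),("bar1",(350,206),8),("bar2",(438,197),8),("bar3",(354,239),8),("bar4",(443,230),8),("sd tip",(306,245),5),("sd mid",(306,197),8),("sd end",(305,150),15),("tape",(337,159),44),("tape bottom px",(337,182),0)]:
    print(n,onz(t,*p,z))
print("rack side corner",onz(s,375,198,0),onz(s,283,178,0))
E
```

```text
rack corner low near [ 539. -249.    0.]
rack far [ 779. -219.    0.]
bar1 [636. -43.   8.]
bar2 [ 653. -223.    8.]
bar3 [569. -50.   8.]
bar4 [ 585. -229.    8.]
sd tip [558.  46.   5.]
sd mid [656.  45.   8.]
sd end [753.  46.  15.]
tape [723. -17.  44.]
tape bottom px [689. -19.   0.]
rack side corner [ 542. -268.    0.] [ 783. -238.    0.]
```

{"name": "play_rows", "arguments": {
  "rows": [
    [-4,0,3.9,0,0,0,3],
    [-4,0,3.9,0,0,0,3],
    [-4,0,3.9,0,0,0,3],
    [-4,0,3.9,0,0,0,3],
    [-4,0,3.9,0,0,0,3],
    [-4,0,3.9,0,0,0,3],
    [-4,0,3.9,0,0,0,3]
  ]
}}

```text
time_s: 1.18
ee_pos: [399.8, -180.7, 230.5]
tcp_rot: [-89.9, -0.1, -64.1]
wrist_force: [0.3, 0.2, 0.3]
finger_gap: 29.8
```

{"name": "play_rows", "arguments": {
  "rows": [
    [0,2,0,0,-0.16,0,3],
    [1.9,3.5,4.7,0,0,0,3],
    [1.9,3.5,4.7,0,0,0,3],
    [1.9,3.5,4.6,0,0,0,3],
    [0,0,0,0,0,0,3]
  ]
}}

```text
time_s: 1.8
ee_pos: [553.3, -141.0, 103.4]
tcp_rot: [-89.9, -0.3, -54.3]
wrist_force: [-0.8, 0.4, 0.7]
finger_gap: 30.0
```

```bash
python3 - <<'E'
from h import *
import cv2
for n in("side","top"):
    c=imaging.capture(n); im=c["image"]; 
    im=im[150:300,260:460] if n=="side" else im[170:320,320:520]
    cv2.imwrite(f"pics/{n}1.png",cv2.resize(im,(800,600)))
E
```

```text
(no output)
```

View pics/side1.png

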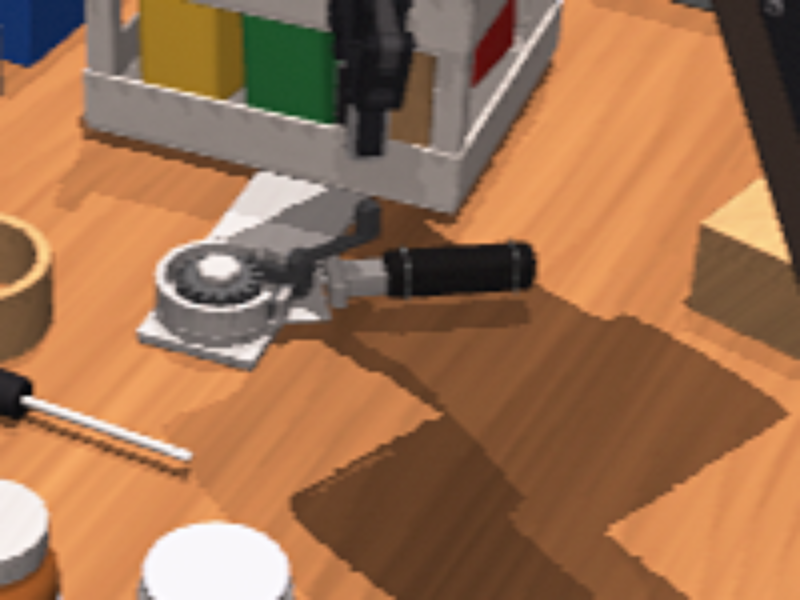

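View pics/top1.png

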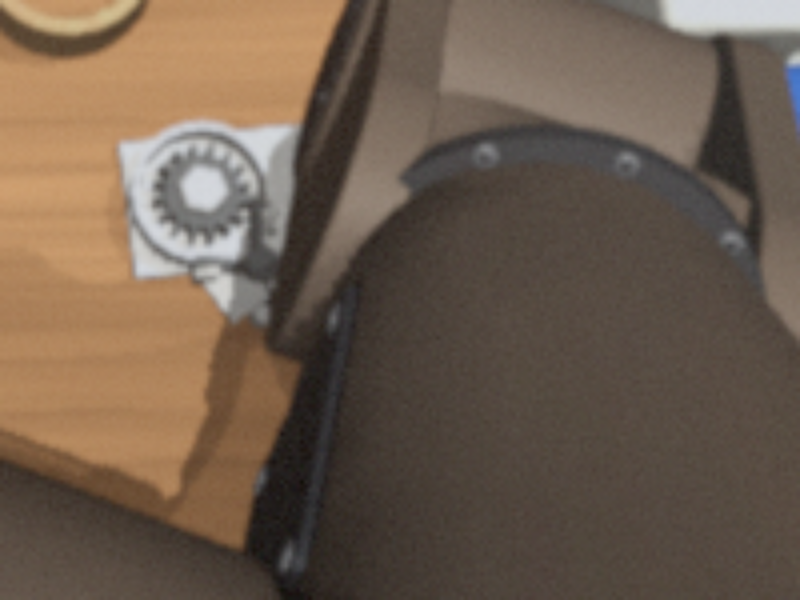

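{"name": "play_rows", "arguments": {
  "rows": [
    [0.1,2,-0.8,0,0,0,3],
    [0,1.8,0,0,0,0,3],
    [0,1.5,0,0,0,0,3],
    [0,0,0,0,0,0,3]
  ]
}}

```text
time_s: 2.4
ee_pos: [544.6, -149.7, 56.6]
tcp_rot: [-89.6, -0.8, -54.5]
wrist_force: [1.0, -0.3, 0.5]
finger_gap: 29.9
```

```bash
python3 - <<'E'
from h import *
import cv2
c=imaging.capture("side"); im=c["image"]; 
im=im[150:300,260:460]
cv2.imwrite(f"pics/side2.png",cv2.resize(im,(800,600)))
E
```

```text
(no output)
```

View pics/side2.png

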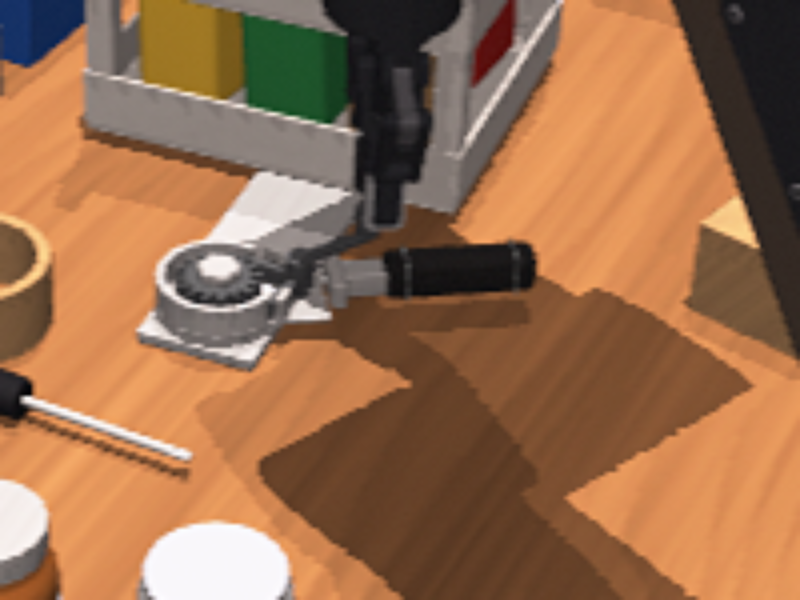

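{"name": "play_rows", "arguments": {
  "rows": [
    [0,0.9,0.3,0,0,0,3],
    [-0.6,0.1,0,0,0,0,3],
    [-0.6,0,0,0,0,0,3],
    [-0.6,0,0,0,0,0,3],
    [-0.6,0,0,0,0,0,3]
  ]
}}

```text
time_s: 3.08
ee_pos: [533.7, -127.7, 47.9]
tcp_rot: [-89.5, -1.0, -54.5]
wrist_force: [-0.7, -1.2, -1.1]
finger_gap: 30.1
```

{"name": "play_rows", "arguments": {
  "rows": [
    [-0.6,0,0,0,0,0,3],
    [-0.6,0,0,0,0,0,3],
    [0,0,0,0,0,0,3]
  ]
}}

```text
time_s: 3.45
ee_pos: [525.8, -116.5, 47.9]
tcp_rot: [-89.5, -0.9, -54.5]
wrist_force: [-0.0, 0.8, -0.3]
finger_gap: 29.8
```

```bash
python3 - <<'E'
from h import *
import cv2
c=imaging.capture("side"); im=c["image"]; 
im=im[150:300,260:460]
cv2.imwrite(f"pics/side3.png",cv2.resize(im,(800,600)))
E
```

```text
(no output)
```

View pics/side3.png

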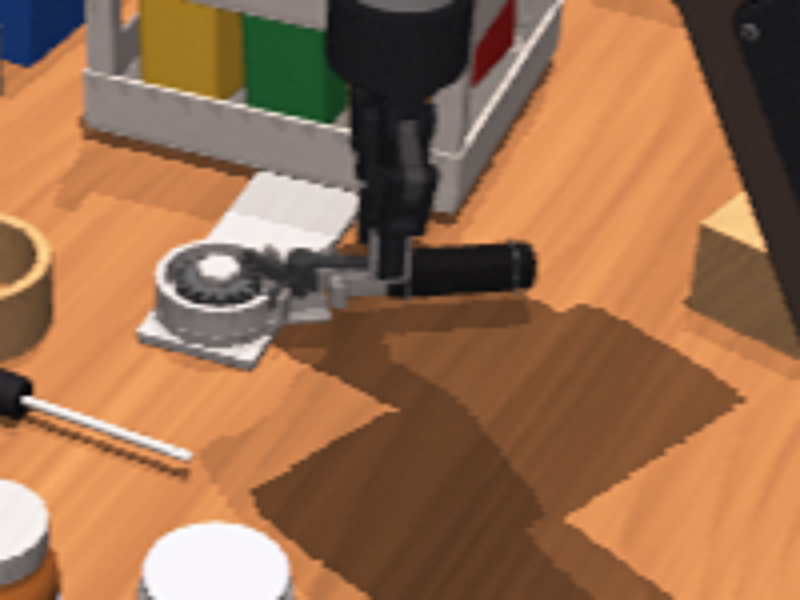

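{"name": "play_rows", "arguments": {
  "rows": [
    [-0.6,0,0,0,0,0,3],
    [0,0,0,0,0,0,3],
    [0.3,-1,0,0,0,0,3],
    [0,-3,0,0,0,0,3],
    [0,-3,-3,0,0,0,3],
    [0,0,-5,0,0,0,3],
    [0,0,0,0,0,0,3]
  ]
}}

```text
time_s: 4.38
ee_pos: [457.5, -162.1, 121.8]
tcp_rot: [-89.4, -1.1, -54.5]
wrist_force: [0.2, 1.0, -0.1]
finger_gap: 30.1
```

```bash
python3 - <<'E'
from h import *
import cv2
for n in("side","top"):
    c=imaging.capture(n); im=c["image"]; 
    im=im[150:300,260:460] if n=="side" else im[170:320,320:520]
    cv2.imwrite(f"pics/{n}4.png",cv2.resize(im,(800,600)))
E
```

```text
(no output)
```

View pics/side4.png

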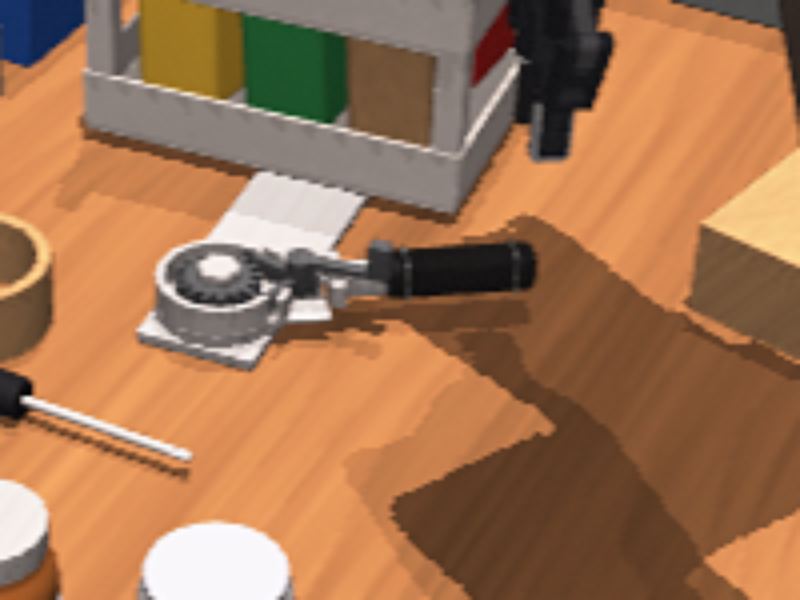

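View pics/top4.png

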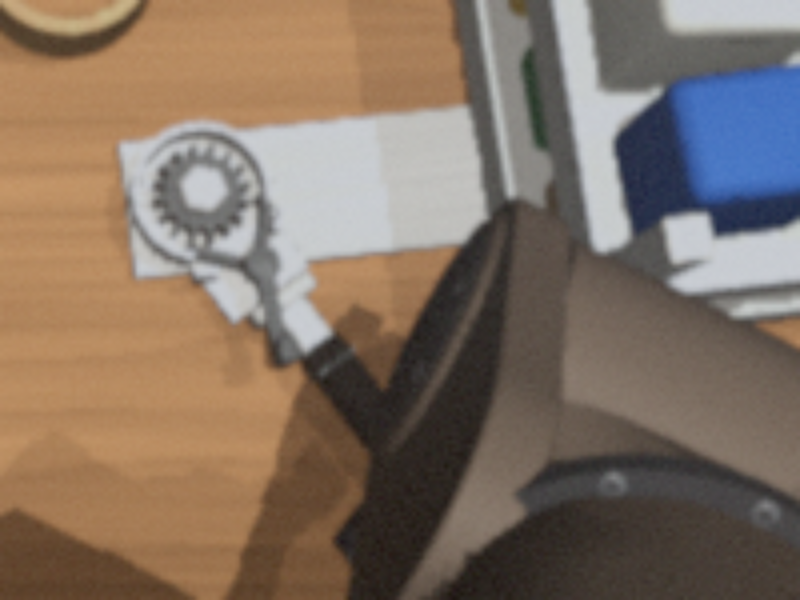

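```bash
python3 - <<'E'
from h import *
t=imaging.capture("top")
p=onz(t,385.4,235.3,42.5);q=onz(t,391.2,257.5,61.5);b=onz(t,371,217.2,40)
d=q-p;print(p,q,np.hypot(*d[:2]),np.degrees(np.arctan2(d[1],d[0])))
q=onz(t,392.5,259,58);d=q-p;print(np.degrees(np.arctan2(d[1],d[0])))
E
```

```text
[ 568.80685532 -107.07129514   42.5       ] [ 522.80397726 -113.27007606   61.5       ] 46.418634997516484 -172.3257510238445
-169.30475895440057
```

{"name": "play_rows", "arguments": {
  "rows": [
    [1.8,3,3.2,0,0,0,3.4],
    [0,2,0,0,0,0,3.4],
    [0,0,0,0,0,0,3.4]
  ]
}}

```text
time_s: 4.9
ee_pos: [501.0, -156.1, 70.9]
tcp_rot: [-89.4, -1.2, -54.2]
wrist_force: [-0.1, -0.4, 0.3]
finger_gap: 33.8
```

{"name": "play_rows", "arguments": {
  "rows": [
    [-0.2,2,-0.5,0,0,0,3.4],
    [0,1.3,0,0,0,0,3.4],
    [0,0,0,0,0,0,3.4]
  ]
}}

```text
time_s: 5.28
ee_pos: [498.3, -157.1, 38.4]
tcp_rot: [-89.3, -1.3, -54.1]
wrist_force: [-0.5, -0.5, -0.4]
finger_gap: 33.9
```

```bash
python3 - <<'E'
from h import *
import cv2
c=imaging.capture("side"); im=c["image"]; 
im=im[150:300,260:460]
cv2.imwrite(f"pics/side5.png",cv2.resize(im,(800,600)))
E
```

```text
(no output)
```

View pics/side5.png

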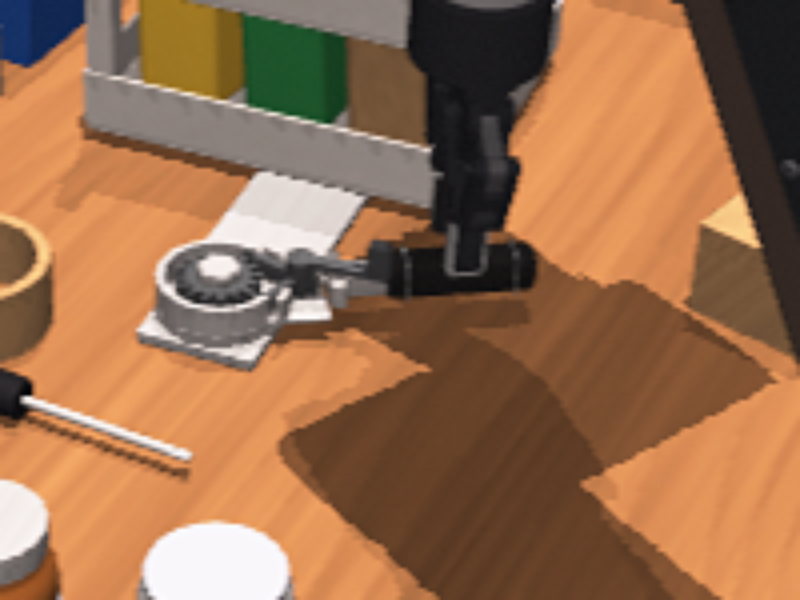

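{"name": "play_rows", "arguments": {
  "rows": [
    [-0.2,1.2,-0.3,0,0,0,3.4],
    [0,0.9,0,0,0,0,3.4],
    [0,0,0,0,0,0,2.6],
    [0,0,0,0,0,0,2.6]
  ]
}}

```text
time_s: 5.82
ee_pos: [495.8, -157.8, 17.5]
tcp_rot: [-89.2, -1.4, -54.1]
wrist_force: [0.1, -0.3, -0.1]
finger_gap: 25.8
```

```bash
cat > rd.py <<'E'
from h import *
B=np.array([605.,-79.5])
s=env.get_state();p=s["ee_pos"];d=p[:2]-B;r=np.hypot(*d);a=np.degrees(np.arctan2(d[1],d[0]))%360
f=s["wrist_force"];u=d/r;ft=u[0]*f[1]-u[1]*f[0];fr=u@f[:2]
print(f"t {s['time_s']:.2f} r {r:.1f} ang {a:.2f} yaw+270 {(s['tcp_rot'][2]+270)%360:.2f} z {p[2]:.1f} ftan {ft:.2f} frad {fr:.2f} fz {f[2]:.1f} M@tcp/0.136 {(ft*r/1000)/.136:.2f} tauz {s['torque'][2]:.3f} gap {s['finger_gap']:.1f}")
E
python3 rd.py
```

```text
t 5.83 r 134.4 ang 215.66 yaw+270 215.88 z 17.5 ftan 0.33 frad 0.07 fz -0.1 M@tcp/0.136 0.33 tauz 0.004 gap 25.8
```

{"name": "play_rows", "arguments": {
  "rows": [
    [-0.68,0,0.02,0,0.05,0,2.6],
    [-0.68,0,0.02,0,0.05,0,2.6],
    [-0.68,0,0.02,0,0.05,0,2.6],
    [-0.68,0,0.02,0,0.05,0,2.6]
  ]
}}

```text
time_s: 6.32
ee_pos: [483.7, -135.3, 17.8]
tcp_rot: [-88.8, -1.5, -66.0]
wrist_force: [-0.3, -1.6, -1.6]
finger_gap: 26.3
```

```bash
python3 rd.py
```

```text
t 6.33 r 133.5 ang 204.69 yaw+270 204.04 z 17.8 ftan 1.38 frad 0.93 fz -1.6 M@tcp/0.136 1.35 tauz 0.029 gap 26.3
```

{"name": "play_rows", "arguments": {
  "rows": [
    [-0.68,0,0,0,0.05,0,2.6],
    [-0.68,0,0,0,0.05,0,2.6],
    [-0.68,0,0,0,0.05,0,2.6]
  ]
}}

```text
time_s: 6.7
ee_pos: [477.2, -116.7, 18.0]
tcp_rot: [-88.4, -1.4, -74.9]
wrist_force: [-0.8, -7.8, -2.4]
finger_gap: 26.2
```

```bash
python3 rd.py
```

```text
t 6.70 r 133.1 ang 196.24 yaw+270 195.13 z 18.0 ftan 7.27 frad 2.90 fz -2.4 M@tcp/0.136 7.11 tauz 0.022 gap 26.2
```

{"name": "play_rows", "arguments": {
  "rows": [
    [-0.68,0,0,0,0.05,0,2.6],
    [-0.68,0,0,0,0.05,0,2.6]
  ]
}}

```text
time_s: 6.95
ee_pos: [474.5, -104.6, 18.1]
tcp_rot: [-88.2, -1.3, -80.8]
wrist_force: [-1.6, -9.4, -3.1]
finger_gap: 26.1
```

```bash
python3 rd.py
```

```text
t 6.95 r 132.9 ang 190.91 yaw+270 189.20 z 18.1 ftan 8.91 frad 3.32 fz -3.1 M@tcp/0.136 8.70 tauz -0.028 gap 26.1
```

{"name": "play_rows", "arguments": {
  "rows": [
    [-0.68,0,0,0,0.05,0,2.6],
    [-0.68,0,0,0,0.05,0,2.6]
  ]
}}

```text
time_s: 7.2
ee_pos: [473.0, -92.3, 18.1]
tcp_rot: [-88.0, -1.2, -86.7]
wrist_force: [-1.9, -8.9, -1.5]
finger_gap: 26.3
```

```bash
python3 rd.py
```

```text
t 7.20 r 132.6 ang 185.54 yaw+270 183.26 z 18.1 ftan 8.62 frad 2.79 fz -1.5 M@tcp/0.136 8.41 tauz -0.011 gap 26.3
```

{"name": "play_rows", "arguments": {
  "rows": [
    [-0.68,0,-0.03,-0.01,0.042,0,2.6],
    [-0.68,0,-0.03,-0.01,0.042,0,2.6]
  ]
}}

```text
time_s: 7.45
ee_pos: [472.0, -79.8, 18.0]
tcp_rot: [-89.1, -1.2, -91.7]
wrist_force: [-1.3, -9.4, -3.8]
finger_gap: 25.7
```

```bash
python3 rd.py
```

```text
t 7.45 r 133.0 ang 180.11 yaw+270 178.25 z 18.0 ftan 9.37 frad 1.27 fz -3.8 M@tcp/0.136 9.16 tauz 0.047 gap 25.7
```

{"name": "play_rows", "arguments": {
  "rows": [
    [-0.68,0,-0.03,-0.01,0.042,0,2.6],
    [-0.68,0,-0.03,-0.01,0.042,0,2.6]
  ]
}}

```text
time_s: 7.7
ee_pos: [472.2, -67.0, 17.9]
tcp_rot: [-90.1, -1.2, -96.7]
wrist_force: [-1.8, -9.4, -3.5]
finger_gap: 26.1
```

```bash
python3 rd.py
```

```text
t 7.70 r 133.4 ang 174.64 yaw+270 173.28 z 17.9 ftan 9.52 frad 0.90 fz -3.5 M@tcp/0.136 9.34 tauz 0.024 gap 26.1
```

{"name": "play_rows", "arguments": {
  "rows": [
    [-0.68,0,-0.02,0,0.05,0,2.6],
    [-0.68,0,-0.02,0,0.05,0,2.6]
  ]
}}

```text
time_s: 7.95
ee_pos: [474.1, -54.4, 17.9]
tcp_rot: [-90.0, -1.2, -102.6]
wrist_force: [-1.8, -7.7, -1.6]
finger_gap: 26.1
```

```bash
python3 rd.py
```

```text
t 7.95 r 133.3 ang 169.16 yaw+270 167.37 z 17.9 ftan 7.96 frad 0.35 fz -1.6 M@tcp/0.136 7.80 tauz 0.107 gap 26.1
```

{"name": "play_rows", "arguments": {
  "rows": [
    [-0.68,0,0,0,0.045,0,2.6],
    [-0.68,0,0,0,0.045,0,2.6]
  ]
}}

```text
time_s: 8.2
ee_pos: [477.0, -42.0, 17.8]
tcp_rot: [-89.9, -1.3, -108.0]
wrist_force: [-1.4, -8.2, 0.3]
finger_gap: 25.7
```

```bash
python3 rd.py
```

```text
t 8.20 r 133.4 ang 163.66 yaw+270 162.04 z 17.8 ftan 8.26 frad -1.02 fz 0.3 M@tcp/0.136 8.11 tauz 0.053 gap 25.7
```

{"name": "play_rows", "arguments": {
  "rows": [
    [-0.68,0,0,0,0.045,0,2.6],
    [-0.68,0,0,0,0.045,0,2.6]
  ]
}}

```text
time_s: 8.45
ee_pos: [481.1, -29.9, 17.8]
tcp_rot: [-89.8, -1.3, -113.3]
wrist_force: [-2.0, -8.5, -0.4]
finger_gap: 25.9
```

```bash
python3 rd.py
```

```text
t 8.45 r 133.5 ang 158.18 yaw+270 156.72 z 17.8 ftan 8.66 frad -1.26 fz -0.4 M@tcp/0.136 8.50 tauz 0.100 gap 25.9
```

{"name": "play_rows", "arguments": {
  "rows": [
    [-0.68,0,0,0,0.045,0,2.6],
    [-0.68,0,0,0,0.045,0,2.6]
  ]
}}

```text
time_s: 8.7
ee_pos: [486.3, -18.3, 17.8]
tcp_rot: [-89.7, -1.4, -118.6]
wrist_force: [-3.1, -8.7, -0.8]
finger_gap: 25.9
```

```bash
python3 rd.py
```

```text
t 8.70 r 133.6 ang 152.73 yaw+270 151.40 z 17.8 ftan 9.15 frad -1.21 fz -0.8 M@tcp/0.136 8.99 tauz 0.087 gap 25.9
```

{"name": "play_rows", "arguments": {
  "rows": [
    [-0.68,0,0,0,0.047,0,2.6],
    [-0.68,0,0,0,0.047,0,2.6]
  ]
}}

```text
time_s: 8.95
ee_pos: [492.5, -7.3, 17.8]
tcp_rot: [-89.6, -1.5, -124.1]
wrist_force: [-1.8, -8.2, 0.2]
finger_gap: 26.0
```

```bash
python3 rd.py
```

```text
t 8.95 r 133.6 ang 147.30 yaw+270 145.86 z 17.8 ftan 7.84 frad -2.94 fz 0.2 M@tcp/0.136 7.71 tauz 0.075 gap 26.0
```

{"name": "play_rows", "arguments": {
  "rows": [
    [-0.68,0,0,0,0.047,0,2.6],
    [-0.68,0,0,0,0.047,0,2.6]
  ]
}}

```text
time_s: 9.2
ee_pos: [499.7, 2.9, 17.8]
tcp_rot: [-89.6, -1.5, -129.7]
wrist_force: [-3.1, -7.8, 1.4]
finger_gap: 26.1
```

```bash
python3 rd.py;  python3 - <<'E'
from h import *
import cv2
c=imaging.capture("side"); im=c["image"]; 
cv2.imwrite(f"pics/side6.png",cv2.resize(im[150:300,220:420],(800,600)))
E
```

```text
t 9.20 r 133.7 ang 141.94 yaw+270 140.33 z 17.8 ftan 8.07 frad -2.41 fz 1.4 M@tcp/0.136 7.94 tauz 0.084 gap 26.1
```

View pics/side6.png

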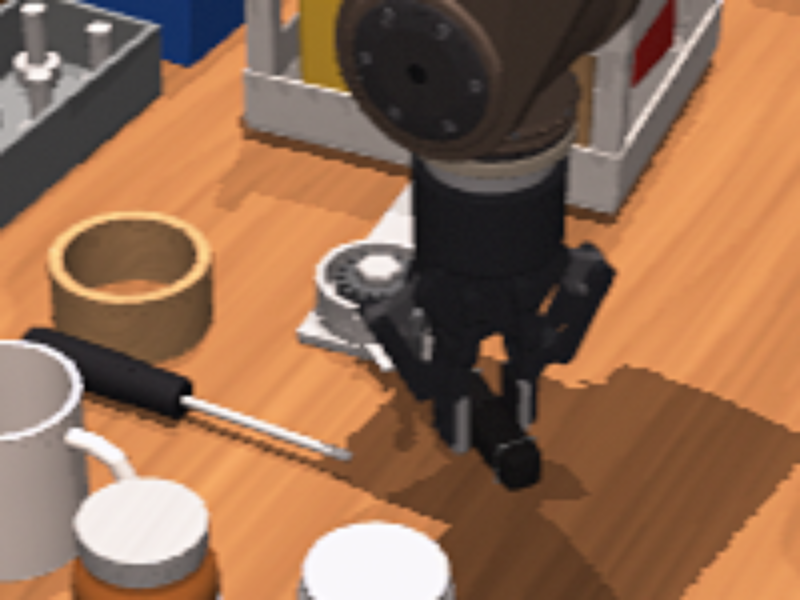

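{"name": "play_rows", "arguments": {
  "rows": [
    [1.34,0,0.07,0,-0.1,0,2.6],
    [1.34,0,0.07,0,-0.1,0,2.6],
    [1.34,0,0.07,0,-0.1,0,2.6],
    [1.34,0,0.07,0,-0.1,0,2.6],
    [1.34,0,0.07,0,-0.1,0,2.6],
    [1.34,0,0.07,0,-0.1,0,2.6]
  ]
}}

```text
time_s: 10.0
ee_pos: [471.2, -70.9, 21.2]
tcp_rot: [-90.3, -1.5, -94.3]
wrist_force: [0.3, 2.2, -1.4]
finger_gap: 26.2
```

```bash
python3 rd.py
```

```text
t 10.00 r 134.1 ang 176.31 yaw+270 175.74 z 21.2 ftan -2.18 frad -0.13 fz -1.4 M@tcp/0.136 -2.15 tauz 0.005 gap 26.2
```

{"name": "play_rows", "arguments": {
  "rows": [
    [1.34,0.05,0.07,0,-0.1,0,2.6],
    [1.34,0.05,0.07,0,-0.1,0,2.6],
    [1.34,0.05,0.07,0,-0.1,0,2.6],
    [1.34,0.05,0.07,0,-0.1,0,2.6],
    [1.34,0.05,0.07,0,-0.1,0,2.6],
    [1.34,0.1,0.07,0,-0.1,0,2.6],
    [0.5,0.1,0,0,-0.04,0,2.6]
  ]
}}

```text
time_s: 10.88
ee_pos: [492.4, -154.3, 20.1]
tcp_rot: [-91.1, -1.0, -56.4]
wrist_force: [-0.5, 1.8, 1.6]
finger_gap: 26.4
```

```bash
python3 rd.py
```

```text
t 10.88 r 135.2 ang 213.60 yaw+270 213.62 z 20.1 ftan -1.76 frad -0.56 fz 1.6 M@tcp/0.136 -1.75 tauz -0.060 gap 26.4
```

{"name": "play_rows", "arguments": {
  "rows": [
    [-0.68,0,0.02,0,0.05,0,2.6],
    [-0.68,0.05,0.02,0.01,0.05,0,2.6],
    [-0.68,0.05,0.02,0.01,0.05,0,2.6]
  ]
}}

```text
time_s: 11.25
ee_pos: [484.2, -137.8, 19.7]
tcp_rot: [-89.6, -1.3, -65.2]
wrist_force: [1.0, -2.5, 1.2]
finger_gap: 26.1
```

```bash
python3 rd.py
```

```text
t 11.25 r 134.1 ang 205.75 yaw+270 204.77 z 19.7 ftan 2.71 frad 0.17 fz 1.2 M@tcp/0.136 2.68 tauz -0.029 gap 26.1
```

{"name": "play_rows", "arguments": {
  "rows": [
    [-0.68,0,0.01,0,0.048,0,2.6],
    [-0.68,0,0.01,0,0.048,0,2.6]
  ]
}}

```text
time_s: 11.5
ee_pos: [479.4, -125.5, 20.0]
tcp_rot: [-89.4, -1.3, -70.9]
wrist_force: [-0.3, -2.1, -1.3]
finger_gap: 26.0
```

```bash
python3 rd.py
```

```text
t 11.50 r 133.7 ang 200.12 yaw+270 199.06 z 20.0 ftan 1.85 frad 1.04 fz -1.3 M@tcp/0.136 1.82 tauz 0.031 gap 26.0
```

{"name": "play_rows", "arguments": {
  "rows": [
    [-0.68,0,0.01,0,0.048,0,2.6],
    [-0.68,0,0.01,0,0.048,0,2.6]
  ]
}}

```text
time_s: 11.75
ee_pos: [475.8, -112.7, 20.2]
tcp_rot: [-89.2, -1.3, -76.6]
wrist_force: [-0.8, -2.4, -1.1]
finger_gap: 26.0
```

```bash
python3 rd.py
```

```text
t 11.75 r 133.4 ang 194.39 yaw+270 193.36 z 20.2 ftan 2.11 frad 1.32 fz -1.1 M@tcp/0.136 2.07 tauz 0.054 gap 26.0
```

{"name": "play_rows", "arguments": {
  "rows": [
    [-0.68,0,0,0,0.048,0,2.6],
    [-0.68,0,0,0,0.048,0,2.6]
  ]
}}

```text
time_s: 12.0
ee_pos: [473.3, -99.6, 20.4]
tcp_rot: [-89.0, -1.3, -82.3]
wrist_force: [0.2, -6.5, -3.3]
finger_gap: 25.7
```

```bash
python3 rd.py
```

```text
t 12.00 r 133.3 ang 188.67 yaw+270 187.67 z 20.4 ftan 6.42 frad 0.79 fz -3.3 M@tcp/0.136 6.29 tauz 0.057 gap 25.7
```

{"name": "play_rows", "arguments": {
  "rows": [
    [-0.68,0,0,0,0.048,0,2.6],
    [-0.68,0,0,0,0.048,0,2.6]
  ]
}}

```text
time_s: 12.25
ee_pos: [472.0, -87.0, 20.4]
tcp_rot: [-88.8, -1.3, -88.0]
wrist_force: [-0.6, -9.0, -2.6]
finger_gap: 25.9
```

```bash
python3 rd.py
```

```text
t 12.25 r 133.2 ang 183.23 yaw+270 181.98 z 20.4 ftan 8.95 frad 1.15 fz -2.6 M@tcp/0.136 8.76 tauz -0.024 gap 25.9
```

{"name": "play_rows", "arguments": {
  "rows": [
    [-0.68,0,0,0,0.048,0,2.6],
    [-0.68,0,0,0,0.048,0,2.6]
  ]
}}

```text
time_s: 12.5
ee_pos: [472.0, -74.4, 20.4]
tcp_rot: [-88.7, -1.2, -93.7]
wrist_force: [-1.9, -8.6, -1.6]
finger_gap: 25.5
```

```bash
python3 rd.py
```

```text
t 12.50 r 133.1 ang 177.78 yaw+270 176.28 z 20.4 ftan 8.67 frad 1.60 fz -1.6 M@tcp/0.136 8.48 tauz 0.015 gap 25.5
```

{"name": "play_rows", "arguments": {
  "rows": [
    [-0.68,0,0,0,0.048,0,2.6],
    [-0.68,0,0,0,0.048,0,2.6]
  ]
}}

```text
time_s: 12.75
ee_pos: [473.2, -61.6, 20.4]
tcp_rot: [-88.6, -1.1, -99.4]
wrist_force: [-2.2, -8.9, -1.3]
finger_gap: 25.9
```

```bash
python3 rd.py
```

```text
t 12.75 r 133.0 ang 172.29 yaw+270 170.59 z 20.4 ftan 9.16 frad 1.02 fz -1.3 M@tcp/0.136 8.96 tauz -0.013 gap 25.9
```

{"name": "play_rows", "arguments": {
  "rows": [
    [-0.68,0,-0.01,0,0.048,0,2.6],
    [-0.68,0,-0.01,0,0.048,0,2.6]
  ]
}}

```text
time_s: 13.0
ee_pos: [475.5, -49.1, 20.5]
tcp_rot: [-88.5, -1.0, -105.1]
wrist_force: [-2.3, -8.9, -1.1]
finger_gap: 26.1
```

```bash
python3 rd.py
```

```text
t 13.00 r 133.0 ang 166.78 yaw+270 164.91 z 20.5 ftan 9.23 frad 0.23 fz -1.1 M@tcp/0.136 9.03 tauz 0.063 gap 26.1
```

{"name": "play_rows", "arguments": {
  "rows": [
    [-0.68,0,-0.01,0,0.048,0,2.6],
    [-0.68,0,-0.01,0,0.048,0,2.6]
  ]
}}

```text
time_s: 13.25
ee_pos: [479.0, -36.7, 20.5]
tcp_rot: [-88.4, -0.9, -110.8]
wrist_force: [-1.7, -8.6, -2.1]
finger_gap: 26.0
```

```bash
python3 rd.py
```

```text
t 13.25 r 133.0 ang 161.25 yaw+270 159.22 z 20.5 ftan 8.73 frad -1.15 fz -2.1 M@tcp/0.136 8.54 tauz 0.016 gap 26.0
```

{"name": "play_rows", "arguments": {
  "rows": [
    [-0.68,0,-0.01,0,0.044,0,2.6],
    [-0.68,0,-0.01,0,0.044,0,2.6]
  ]
}}

```text
time_s: 13.5
ee_pos: [483.6, -24.8, 20.5]
tcp_rot: [-88.3, -0.8, -116.0]
wrist_force: [-3.2, -8.8, -1.1]
finger_gap: 26.1
```

```bash
python3 rd.py
```

```text
t 13.50 r 133.2 ang 155.76 yaw+270 154.02 z 20.5 ftan 9.31 frad -0.73 fz -1.1 M@tcp/0.136 9.12 tauz 0.072 gap 26.1
```

{"name": "play_rows", "arguments": {
  "rows": [
    [-0.68,0,-0.01,0,0.044,0,2.6],
    [-0.68,0,-0.01,0,0.044,0,2.6]
  ]
}}

```text
time_s: 13.75
ee_pos: [489.1, -13.6, 20.5]
tcp_rot: [-88.3, -0.8, -121.2]
wrist_force: [-2.1, -10.3, -1.3]
finger_gap: 26.4
```

```bash
python3 rd.py
```

```text
t 13.75 r 133.3 ang 150.36 yaw+270 148.83 z 20.5 ftan 9.98 frad -3.30 fz -1.3 M@tcp/0.136 9.79 tauz 0.040 gap 26.4
```

{"name": "play_rows", "arguments": {
  "rows": [
    [-0.68,0,0,0,0.046,0,2.6],
    [-0.68,0,0,0,0.046,0,2.6]
  ]
}}

```text
time_s: 14.0
ee_pos: [495.6, -3.1, 20.5]
tcp_rot: [-88.3, -0.7, -126.6]
wrist_force: [-4.2, -10.9, -0.1]
finger_gap: 26.1
```

```bash
python3 rd.py
```

```text
t 14.00 r 133.4 ang 145.08 yaw+270 143.42 z 20.5 ftan 11.31 frad -2.80 fz -0.1 M@tcp/0.136 11.09 tauz 0.126 gap 26.1
```

{"name": "play_rows", "arguments": {
  "rows": [
    [-0.68,0,0,0,0.046,0,2.6],
    [-0.68,0,0,0,0.046,0,2.6]
  ]
}}

```text
time_s: 14.25
ee_pos: [502.8, 6.4, 20.5]
tcp_rot: [-88.4, -0.8, -132.0]
wrist_force: [-3.7, -11.5, -0.6]
finger_gap: 26.2
```

```bash
python3 rd.py
```

```text
t 14.25 r 133.5 ang 139.96 yaw+270 138.01 z 20.5 ftan 11.18 frad -4.60 fz -0.6 M@tcp/0.136 10.97 tauz 0.070 gap 26.2
```

{"name": "play_rows", "arguments": {
  "rows": [
    [-0.68,0,0,0,0.046,0,2.6],
    [-0.4,0,0,0,0.03,0,2.6]
  ]
}}

```text
time_s: 14.5
ee_pos: [508.7, 13.0, 20.5]
tcp_rot: [-88.4, -0.9, -136.5]
wrist_force: [-4.3, -11.5, 0.9]
finger_gap: 26.0
```

```bash
python3 rd.py
```

```text
t 14.50 r 133.5 ang 136.17 yaw+270 133.55 z 20.5 ftan 11.33 frad -4.85 fz 0.9 M@tcp/0.136 11.12 tauz 0.120 gap 26.0
```

{"name": "play_rows", "arguments": {
  "rows": [
    [0.25,0,0,0,0,0,3.2],
    [0,0,0,0,0,0,3.4],
    [0,-2,0,0,0,0,3.4],
    [0,-5,0,0,0,0,3.4],
    [0,-5,-1,0,0,0,3.4],
    [0,-3,-6,0,0,0,3.4],
    [0,0,-4,0,0,0,3.4],
    [0,0,0,0,0,0,3.4]
  ]
}}

```text
time_s: 15.5
ee_pos: [431.6, 93.8, 171.3]
tcp_rot: [-88.4, -0.8, -136.6]
wrist_force: [-0.3, 0.1, -0.4]
finger_gap: 33.8
```

```bash
python3 rd.py;  python3 - <<'E'
from h import *
import cv2
for n in("side","top"):
    c=imaging.capture(n); im=c["image"]; 
    cv2.imwrite(f"pics/{n}7.png",im)
    im=im[150:300,240:440] if n=="side" else im[170:320,280:480]
    cv2.imwrite(f"pics/{n}7c.png",cv2.resize(im,(800,600)))
E
```

```text
t 15.50 r 245.2 ang 135.01 yaw+270 133.45 z 171.3 ftan 0.15 frad 0.34 fz -0.4 M@tcp/0.136 0.26 tauz -0.004 gap 33.8
```

View pics/side7c.png

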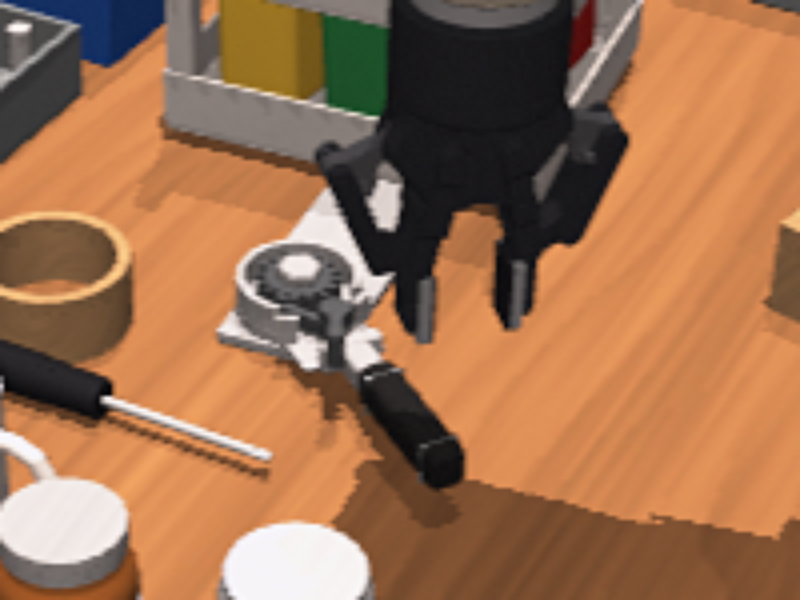

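View pics/top7.png

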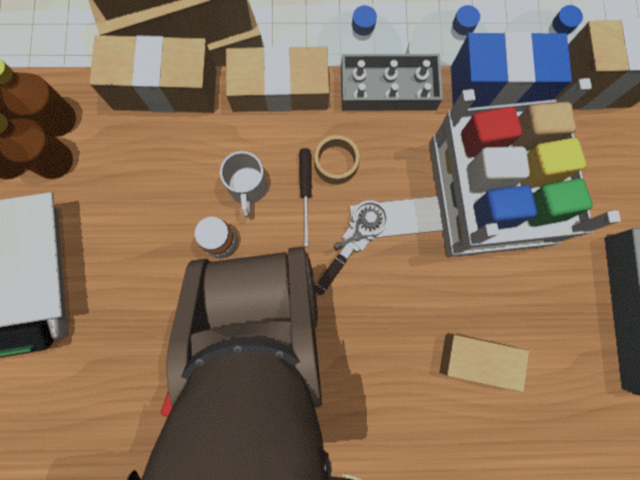

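```bash
python3 -c "
from station import env
print(env.get_state()['wrist_force']); print(env.close_job())"
```

```text
[ 0.3818773   0.54877247 -0.89843396]
the job is handed in; nothing more can be done
None
```

I flipped the reversing lever to tightening, tightened the bolt in two clockwise pulls with one swing back, then let go and handed the job in at about 15.6 s.

- **Lever:** after the flip it measured about 27° to the tightening side (near −0.45 rad). In the last picture the tab still leans that way.
- **Tightness:** the bolt ran down at about 8.5 to 9 N at mid-grip, moving. It seemed to bite at a handle direction of about 157°, measured counter-clockwise from the robot's forward axis. I stopped at 136°. The last moving pull was about 12 N once the measured twist is included, so about 3 N harder than running. Counting the angle turned since the bite gives about 3.6 N.
- **Disagreement:** the sideways force alone stayed at about 11.1 N over the last three readings (145°, 140° and 136°), which is only 2.2 to 2.4 N harder. Single readings scatter by about 0.5 to 1 N. All the estimates fall within the 1.5 to 6.2 N window, but the clamp force itself could not be measured.
- **Other goods:** the tape roll, screwdriver, jar and mug look unmoved in the last overhead picture. The arm hid the tin and most of the biscuit pack there, so I could not check those two from above. The tool never went near them. The wrist force was about 1 N or less with the gripper clear of everything.

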